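Hang the long-nosed pliers on the pliers tree

TASK

Turn the revolving pliers tree by hand until its empty branch faces the front of the bench, towards you, and then hang the long-nosed pliers from the straight rail on that branch, astride it just as the other tools hang on theirs. Leave the branch facing the front, and do not knock any other tool off its rod or disturb the rest of the bench.

Things in the scene. Friction and masses are not known exactly. Their poses are not given: they have to be found in the camera images.
- pliers: Pliers to hang up: long-nosed, steel, shut and stiff (one rigid piece), 168 mm long, about 150 g, two dipped handles. At the start upright, jaws up, astride the rod of the straight rail, a handle on each side. Origin: middle of the flat crotch under the box joint, which rests on the rod; z up to the jaws, x through the thickness (along the rod), y the way the handles spread.
- pliers_joint (a point): Middle of the pliers' box joint, 15 mm above the crotch, a good place to grip from above: the joint is 11 mm (x) by 26 mm (y), 30 mm high; above it two slim jaws, 8.5 mm thick, together 20 mm wide tapering to 11 mm, reach 72 mm above the crotch. Keep the fingertips above the crotch so that they clear the rods.
- pliers_feet (a point): Point midway between the ends of the pliers' handles, 96 mm below the crotch. The gap between the handles (in y) is 16 mm at the crotch, 36 mm at half length (61 mm over all) and 25 mm at the ends. The centre of mass lies below the crotch, so the pliers hang stably on an 8 mm rod.
- nippers: Other tool on the straight rail, 90 mm from the pliers, left or right of them: end-cutting nippers with a broad T-shaped head (30 mm in x, 39 mm in y, top 56 mm above the crotch). Same make and same handles as 'pliers'; origin and axes as for 'pliers'.
- rail: Straight rail stand, fixed: wooden foot 85 x 210 x 16 mm and a steel rod of 8 mm diameter, 184 mm long, on two end posts; top of the rod 125 mm above the bench. Origin: under the middle of the foot; the rod runs along its y.
- tree (a joint): Turn of the revolving pliers tree (rad, counter-clockwise from above positive, 0 at the start); no stop within a whole turn either way; stays where left (friction 0.05 N m). On a fixed round foot (160 mm) and column turns a hub with five level rods (branches), 8 mm thick, 72 degrees apart, their tops 170 mm above the bench; four carry a tool, one is empty.
- knob (a point): Centre of the fluted round knob on top of the tree, on its axis: 42 mm diameter, from 208 to 242 mm above the bench (this point at 225 mm). The knob is fast to the branches: turning it turns the tree.
- free_seat (a point): Point on top of the tree's empty branch, 85 mm from the tree's axis; the branch is level from the hub (23 mm) to 118 mm from the axis. x axis: inwards along the branch to the tree's axis; z up.
- free_tip (a point): Turned-up tip of the empty branch, 126 mm from the tree's axis, 182 mm above the bench (16 mm higher than the level part's centre line).
- bench_front (a point): A fixed point on the bench top, 430 mm straight ahead of the robot; its axes are the world's: x points away from the robot across the bench, so a branch that faces the front of the bench points along -x.
- tub: White closed tub, 80 mm diameter, 85 mm high, standing fixed on the bench. Origin under its centre.
- round_nose: Round-nosed pliers (two slim cones as jaws), hanging on the branch of the tree that is 72 degrees counter-clockwise (from above) of the empty one, 85 mm from the axis; its head rises at most 60 mm above its crotch. Same make and same handles as 'pliers'; origin and axes as for 'pliers'.
- flat_nose: Flat-nosed pliers with short broad square jaws, hanging on the branch of the tree that is 144 degrees counter-clockwise (from above) of the empty one, 85 mm from the axis; its head rises at most 60 mm above its crotch. Same make and same handles as 'pliers'; origin and axes as for 'pliers'.
- side_cutters: Side cutters with a short pointed head, hanging on the branch of the tree that is 216 degrees counter-clockwise (from above) of the empty one, 85 mm from the axis; its head rises at most 60 mm above its crotch. Same make and same handles as 'pliers'; origin and axes as for 'pliers'.
- short_nippers: End-cutting nippers with a broad T-shaped head, hanging on the branch of the tree that is 288 degrees counter-clockwise (from above) of the empty one, 85 mm from the axis; its head rises at most 60 mm above its crotch. Same make and same handles as 'pliers'; origin and axes as for 'pliers'.
- bench_block: Steel bench block 70 x 70 x 22 mm, lying on the bench in front of the tree. Origin under its centre.
- parts_tin: Round flat tin, 70 mm diameter, 32 mm high, on the bench behind the rail stand. Origin under its centre.

How it is judged:
On the way:
1. the empty branch has been turned to face the front of the bench (within about 30 degrees of straight towards the robot's side) before the pliers are brought to it (angle between the x axis of free_seat and the x axis of bench_front, either way round below 0.55 rad and world x of free_tip below 0.6 m and distance between pliers and free_seat above 0.06 m), for 0.2 s.
At the end, for the whole second after the job is handed in: Pliers at rest astride the empty branch: crotch on its top (8 mm in height, 12 mm sideways), 35 to 120 mm from the tree's axis, upright within 20 degrees; branch within 31 degrees of -x, tree still; the other tools on their branches, the nippers within 40 mm of their start (angle between the x axis of free_seat and the x axis of bench_front, either way round below 0.55 rad and world x of free_tip below 0.6 m and x of pliers in the frame of free_seat between -0.035 and 0.05 m and y of pliers in the frame of free_seat between -0.012 and 0.012 m and z of pliers in the frame of free_seat between -0.008 and 0.008 m and angle between pliers's own z axis and vertical below 0.35 rad and linear speed of pliers below 0.03 m/s and angular speed of pliers below 0.4 rad/s and velocity of joint tree between -0.06 and 0.06 rad/s and contact force between pliers and tree above 0.3 N and distance of nippers from where it was at the start of the episode below 0.04 m and height (world z) of each of round_nose, flat_nose, side_cutters, short_nippers above 0.155 m); the robot touches nothing.
It fails at once if another tool fell or was taken off its branch or the rail (height (world z) of any of round_nose, flat_nose, side_cutters, short_nippers below 0.145 m or height (world z) of nippers below 0.1 m).
It fails at once if the pliers were dropped or laid on the bench (height (world z) of pliers below 0.09 m).
It fails at once if the bench block or the tin on the bench was shoved more than 50 mm (distance of any of bench_block, parts_tin from where it was at the start of the episode above 0.05 m).
It also fails if it takes over 61 s, if anything falls off the work surface, if the arm or the gripper's body presses on something with over 40 N, if the wrist force passes 120 N, or if a joint passes its speed limit or range.

ROBOT

A 6-joint arm with a two-finger parallel gripper is mounted at the origin on the work surface. World frame = base frame: x ahead of the robot, y to its left, z up, the work surface at z = 0. Lengths are in m, angles in rad, forces in N, time in s.
With the tool pointing down it reaches from about 0.35 to 0.975 m from the base axis. Payload 4.9 kg.
Tool frame: the origin (TCP) lies between the finger pads; the fingertips stand 22 mm ahead of it and the grasp point (between the pads) lies 3 mm ahead of it; z points along the fingers, y is the line along which they close (so a half turn about z gives the same grasp; the last joint's range is limited). The gripper opens to 85 mm and grips with 20 to 120 N. Pads are 22 mm wide; open, the fingers measure 114 mm over their backs; the gripper's body (76 mm by 85 mm) begins 54 mm behind the grasp point. The pads swing forward as they close: fully open they stand 13 mm farther back than shut.
Start: joints at [-1.37, 0.053, 1.613, -0, 1.476, -0.119], TCP at [0.196, -0.593, 0.253] pointing down, gripper open.
Joint ranges: [-3.01, 3.01], [-1.01, 2.22], [0.06, 2.58], [-1.02, 4.17], [0.09, 2.62], [-3.14, 3.14]. Speed limits (rad/s): [2.57, 2.57, 3.14, 3.14, 3.14, 3.14].

INTERFACE

Orientations are given as a unit quaternion [x, y, z, w].
In Python, from rig import ctrl, monitor, read_camera, camera_model gives the robot as it stands (ctrl), with the cameras as plain functions and the readings (monitor).
- The arm moves only by the shell command python3 nudge.py 'ROWS' [OPENING] [FORCE]. ROWS is a JSON list of rows, 1 to 8 of them, each an object with the fields trans (a list: dx, dy, dz in m), turn_vec (a list: a rotation vector rx, ry, rz in rad); a field left out counts as zero; each row shifts and turns the commanded pose from where the row before left it, along the tool's axes as they then stand; what a row does not reach is not made up. A row lasts 1/12 s, in which the tool goes at most 0.0417 m and 0.125 rad, less where a joint would pass 70% of its speed; a pose out of reach is approached as far as the arm can. OPENING is the opening from 0.0 (shut) to 1.0 (fully open), set as the command begins (- or left out keeps the last). The fingers move at their own pace and stop on an object; FORCE is the grip in N (left out, the last holds). Time passes only in rows, so rows that do not move let the fingers close. It prints the time, the measured TCP pose, the force, the opening and the grip force at its end. Input that does not fit is refused with a message, and nothing moves.
- monitor.observe(): the state, without advancing time (a new reading comes with each control period).
- read_camera(name): name is "side" or "top"; returns the picture (480x640x3 uint8, red, green, blue); there is no depth.
- camera_model(name): a dict with "fx", "fy", "cx", "cy" (pixels), "k1" (the pictures are not rectified: a ray, as slopes to the right and down, at radius r is drawn at 1 + k1 r^2 times it, then the intrinsics apply), "rvec" (rotation vector, rad) and "tvec" (3), from world to camera coordinates, as OpenCV has them. Camera axes: x right, y down, z forward; pixel columns grow to the right and rows downward; lengths in m; the calibration is good to about 2 mm. A picture is of the moment at which its call begins. camera_model takes no time and is no camera call.
- ctrl.job_done(): hands the job in; it is judged then, once.
The state is a dict: "time_s": time; "joints": joint angles; "joint_vel": joint speeds; "tau": joint torques, N m; "tool_pos": TCP position; "eef_rot": TCP orientation; "wrist_force": force on the tool from outside, world axes, zero at the start; "torque": the same for the moment, N m; "opening": opening from 0.0 (shut) to 1.0 (fully open); "grasp_force": force on a finger pad.
Only numpy, scipy, OpenCV 4.12 (cv2) and the standard library are available. Lean on these libraries where they do the work, as an engineer would, in place of code of your own. Each camera call takes 0.05 s, during which the arm holds its last target. There are 200 camera calls.

## Working session

There is one attempt and no reset: what is moved stays moved. The work goes in short steps, Python scripts to look and compute and a shell command to move; the robot and the scene stay as the last step left them, time stands still between calls to the robot, and variables do not carry over. Pictures are saved under pics/ and viewed, at most 10 in all, crops included, and the job is handed in when it is done.

```bash
ls; mkdir -p pics; cat > h.py <<'E'
import numpy as np, cv2
from rig import ctrl, monitor, read_camera, camera_model
from scipy.spatial.transform import Rotation as R
def snap(n,f,crop=None,s=1):
    im=read_camera(n)[:,:,::-1]
    if crop: x0,y0,x1,y1=crop; im=im[y0:y1,x0:x1]
    if s!=1: im=cv2.resize(im,None,fx=s,fy=s,interpolation=cv2.INTER_CUBIC)
    cv2.imwrite('pics/'+f,im)
def cam(n):
    m=camera_model(n); Rm=cv2.Rodrigues(np.array(m['rvec'],float))[0]; return m,Rm,np.array(m['tvec'],float)
def proj(n,P):
    m,Rm,t=cam(n); c=Rm@np.array(P,float)+t; a=c[:2]/c[2]; a=a*(1+m['k1']*(a@a)); return np.array([m['fx']*a[0]+m['cx'],m['fy']*a[1]+m['cy']])
def ray(n,uv):
    m,Rm,t=cam(n); K=np.array([[m['fx'],0,m['cx']],[0,m['fy'],m['cy']],[0,0,1.]])
    a=cv2.undistortPoints(np.array([[uv]],float),K,np.array([m['k1'],0,0,0.]))[0,0]
    return -Rm.T@t, Rm.T@np.array([a[0],a[1],1])
def atz(n,uv,z):
    o,d=ray(n,uv); return o+d*(z-o[2])/d[2]
def tri(uv1,n1,uv2,n2):
    o,d=ray(n1,uv1);p,e=ray(n2,uv2); s=np.linalg.lstsq(np.c_[d,-e],p-o,rcond=None)[0]; a=o+d*s[0];b=p+e*s[1]; return (a+b)/2,np.linalg.norm(a-b)
def togo(P):
    s=monitor.observe(); return R.from_quat(s['eef_rot']).inv().apply(np.array(P)-s['tool_pos'])
E
python3 - <<'E'
from h import *
s=monitor.observe();print(s['time_s'],s['tool_pos'],R.from_quat(s['eef_rot']).as_matrix().round(3))
snap('top','t0.png');snap('side','s0.png')
for n in('top','side'):
  o,d=ray(n,(320,240));print(n,o,d)
E
```

```text
nudge.py
pics
rig.py
0.0 [ 0.19637899 -0.59274389  0.2520716 ] [[ 0.949  0.314 -0.   ]
 [ 0.314 -0.949  0.002]
 [ 0.    -0.002 -1.   ]]
top [0.52489547 0.03890347 1.28936045] [ 0.06367983 -0.03347228 -0.9974717 ]
side [0.20209174 0.64962231 0.76455454] [ 0.41177154 -0.65703189 -0.63165174]
```

View pics/t0.png

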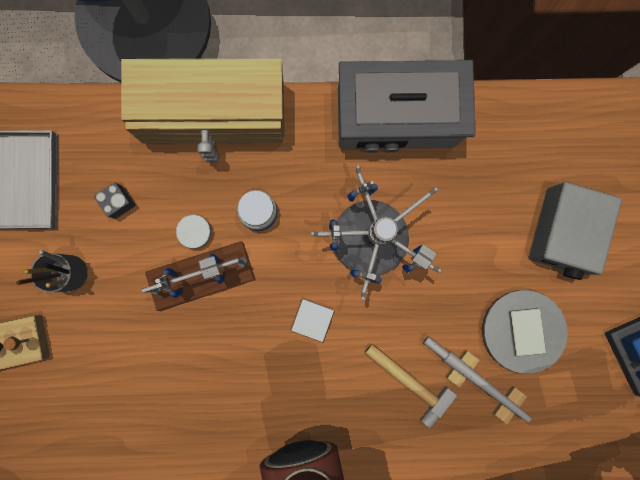

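View pics/s0.png

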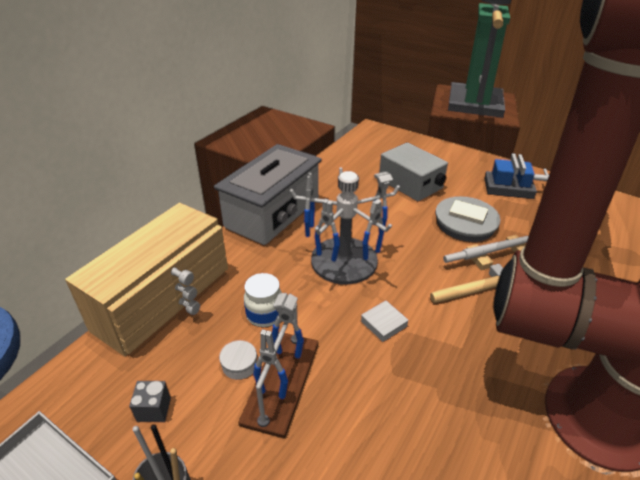

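The top view has the tree knob at about (385,229). The empty branch points up-right, with its tip at (434,189). On the rail at left are the nippers at (208,268) and the long-nosed pliers near (160,285). In the side view the pliers are the nearer tool on the rail, at about (268,350). Next I'll take enlarged crops.

```bash
python3 - <<'E'
import cv2
t=cv2.imread('pics/t0.png');s=cv2.imread('pics/s0.png')
a=cv2.resize(t[150:310,130:290],None,fx=3.6,fy=3.6,interpolation=2);b=cv2.resize(s[280:440,220:340],None,fx=3.6,fy=3.6,interpolation=2)
cv2.imwrite('pics/rail.png',cv2.resize(t[230:320,130:263],None,fx=6,fy=6,interpolation=2))
cv2.imwrite('pics/c.png',cv2.resize(t[155:305,300:450],None,fx=4,fy=4,interpolation=2)[:600,:])
cv2.imwrite('pics/sr.png',b)
E
```

```text
(no output)
```

View pics/rail.png

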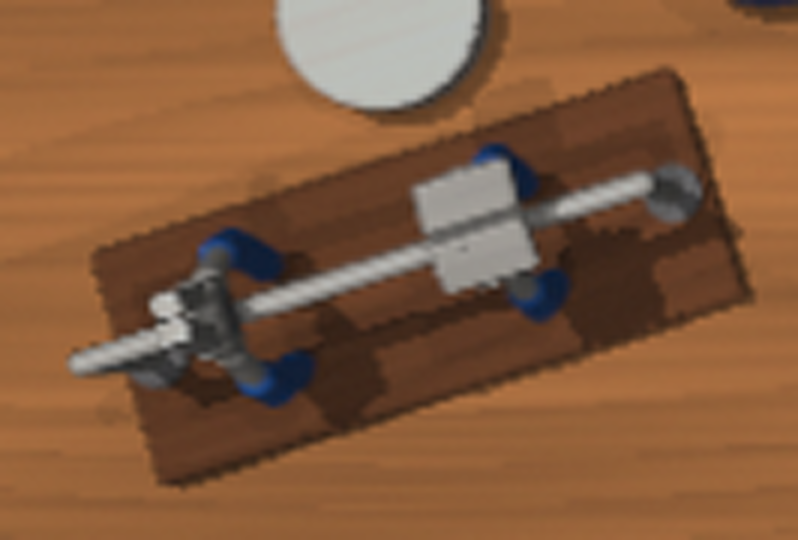

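View pics/c.png

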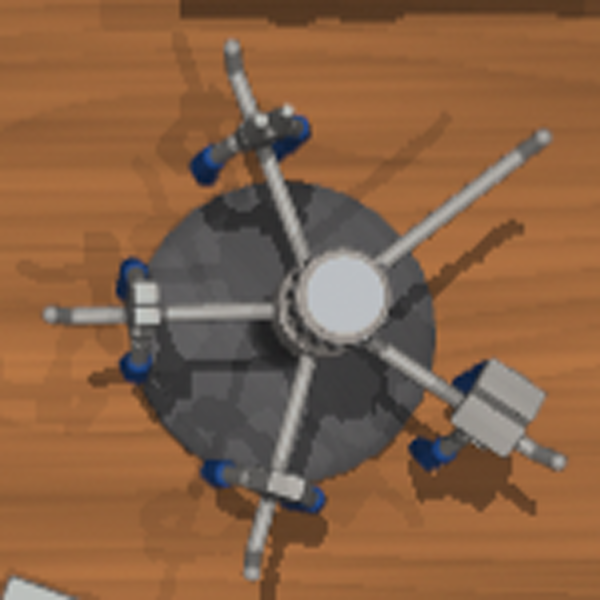

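View pics/sr.png

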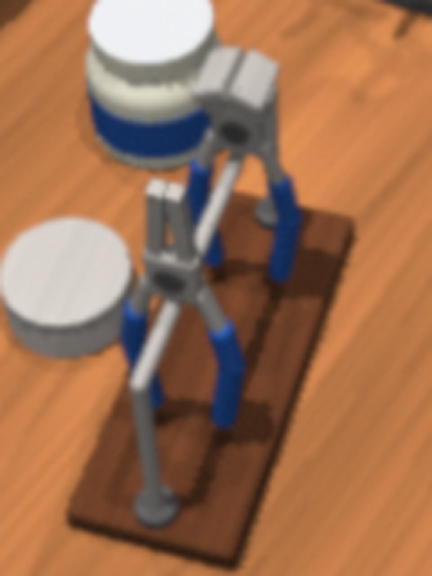

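Rail crop: rod ends at (75,365) and (660,185), jaw tips at (163,303) and (175,333). Side crop: jaw tips centred at (166,188). Tree crop: knob top centred at (343,297). The empty branch runs to a tip at (542,136), and the other tips are at (232,47), (52,314), (252,572) and (560,462).

```bash
python3 - <<'E'
from h import *
r=lambda u,v:((u+.5)/6-.5+130,(v+.5)/6-.5+230)
c=lambda u,v:((u+.5)/4-.5+300,(v+.5)/4-.5+155)
s=lambda u,v:((u+.5)/3.6-.5+220,(v+.5)/3.6-.5+280)
A=atz('top',r(75,365),.121);B=atz('top',r(655,185),.121);print('rod',A,B,np.linalg.norm(A-B),np.arctan2(*(A-B)[1::-1]))
print('jaw top z', atz('top',r(169,318),.197), tri(r(169,318),'top',s(166,188),'side'))
print('rod end side',tri(r(80,363),'top',s(138,383),'side'))
print('nippers',atz('top',r(475,225),.181))
K=atz('top',c(343,297),.242);print('knob',K)
for p in [(542,136),(232,47),(52,314),(252,572),(560,462)]:
  T=atz('top',c(*p),.182);d=T-K;print(T,np.hypot(*d[:2]),np.degrees(np.arctan2(d[1],d[0])))
print('side knob chk',proj('side',K),'tub',atz('top',(257,210),.085),'block',atz('top',(313,320),.022))
E
```

```text
rod [0.50944931 0.33719319 0.121     ] [0.56291627 0.15531856 0.121     ] 0.18957082394606345 1.8567183204723046
jaw top z [0.52370537 0.29053172 0.197     ] (array([0.52348368, 0.2906188 , 0.19596012]), np.float64(0.0005319308401577016))
rod end side (array([0.51011431, 0.33597337, 0.11993974]), np.float64(0.00020111291727298528))
nippers [0.54985503 0.20330312 0.181     ]
knob [ 0.60921613 -0.10930025  0.242     ]
[ 0.68653727 -0.21072128  0.182     ] 0.1275334634364771 -52.67890518131094
[ 0.72971303 -0.06962206  0.182     ] 0.12686158809432285 18.22609909765779
[0.60832448 0.01493596 0.182     ] 0.124239408744239 90.41120571072547
[ 0.49005828 -0.0734513   0.182     ] 0.12443367734165477 163.25594662245808
[ 0.53743989 -0.21440678  0.182     ] 0.12727612046350006 -124.328794448605
side knob chk [348.36538683 174.55552962] tub [0.66316969 0.12207058 0.085     ] block [0.4409719  0.01373332 0.022     ]
```

The five tips all lie 124–128 mm from the axis and 72° apart, as they should. The axis is at (0.6085,-0.111) and the empty branch at -53°, so it needs about -127°, clockwise. First: raise the tool and pre-turn the wrist.

```bash
python3 nudge.py '[{"trans":[0, 0, -0.02], "turn_vec":[0, 0, -0.125]}, {"trans":[0, 0, -0.02], "turn_vec":[0, 0, -0.125]}, {"trans":[0, 0, -0.02], "turn_vec":[0, 0, -0.125]}, {"trans":[0, 0, -0.02], "turn_vec":[0, 0, -0.125]}, {}]' 0.75
python3 -c "
from h import *
print(togo([.6085,-.111,.31]),monitor.observe()['joints'])"
```

```text
time_s: 0.52
tool_pos: [0.1968, -0.5947, 0.3383]
eef_rot: [0.917, 0.4, -0.001, 0.004]
wrist_force: [-0.2, -0.7, 2.0]
opening: 0.747
grasp_force: 0.0
[ 0.63470752 -0.02780209  0.02539853] [-1.36997566e+00  1.53133788e-02  1.51109456e+00  2.17242576e-05
  1.60771603e+00 -6.21268915e-01]
```

```bash
R='';python3 nudge.py '[{"trans":[0.0397, -0.0017, 0]}, {"trans":[0.0397, -0.0017, 0]}, {"trans":[0.0397, -0.0017, 0]}, {"trans":[0.0397, -0.0017, 0]}, {"trans":[0.0397, -0.0017, 0]}, {"trans":[0.0397, -0.0017, 0]}, {"trans":[0.0397, -0.0017, 0]}, {"trans":[0.0397, -0.0017, 0]}]' 
python3 nudge.py '[{"trans":[0.0397, -0.0017, 0]}, {"trans":[0.0397, -0.0017, 0]}, {"trans":[0.0397, -0.0017, 0]}, {"trans":[0.0397, -0.0017, 0]}, {"trans":[0.0397, -0.0017, 0]}, {"trans":[0.0397, -0.0017, 0]}, {"trans":[0.0397, -0.0017, 0]}, {}]' 
python3 -c "
from h import *
print(togo([.6085,-.111,.227]),monitor.observe()['joints'])"
```

```text
time_s: 1.18
tool_pos: [0.4039, -0.3498, 0.3316]
eef_rot: [0.918, 0.397, -0.0, -0.001]
wrist_force: [0.8, -0.9, 0.2]
opening: 0.752
grasp_force: 0.0
time_s: 1.85
tool_pos: [0.5866, -0.1353, 0.3309]
eef_rot: [0.916, 0.4, 0.0, -0.002]
wrist_force: [-1.5, -0.1, 0.3]
opening: 0.751
grasp_force: 0.0
[ 0.03247765 -0.00012398  0.10400242] [-0.35137184 -0.0346617   1.57274297  0.00279002  1.60576875  0.39615539]
```

```bash
python3 nudge.py '[{"trans":[0.02, 0, 0]}, {"trans":[0.012, 0, 0]}, {"trans":[0, 0, 0.025]}, {"trans":[0, 0, 0.025]}, {}, {}]' 
python3 -c "
from h import *
print(togo([.6085,-.111,.227]),monitor.observe()['joints'])
snap('side','k.png',(270,120,430,270),4)"
```

```text
time_s: 2.35
tool_pos: [0.6048, -0.1171, 0.2806]
eef_rot: [0.917, 0.398, -0.002, -0.002]
wrist_force: [0.7, 0.4, 0.9]
opening: 0.751
grasp_force: 0.0
[ 0.00711277 -0.00121056  0.0535999 ] [-3.11965016e-01  2.00462182e-02  1.60099054e+00 -8.20449827e-05
  1.52573699e+00  4.40604425e-01]
```

View pics/k.png

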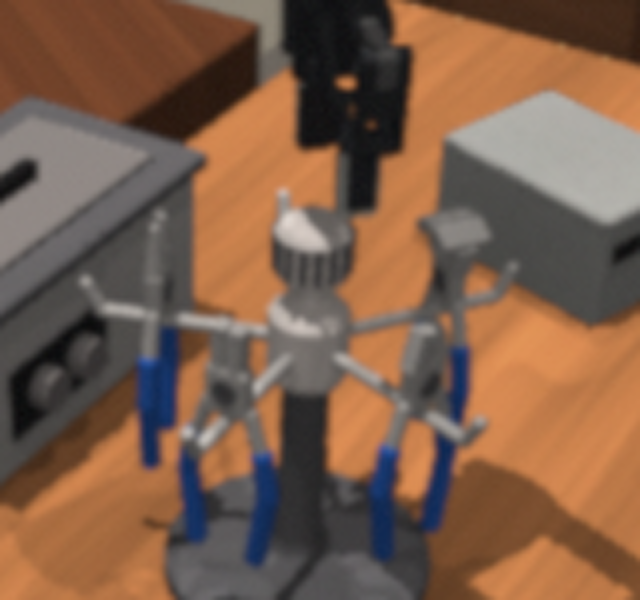

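The view is as expected: knob at (313,218), with the fingers above it. Descend and grip.

```bash
python3 nudge.py '[{"trans":[0.007, -0.001, 0.01]}, {"trans":[0, 0, 0.015]}, {"trans":[0, 0, 0.015]}, {"trans":[0, 0, 0.0135]}, {}, {}]' 
python3 -c "
from h import *
print(togo([.6085,-.111,.227]))"
```

```text
time_s: 2.9
tool_pos: [0.6091, -0.1111, 0.2276]
eef_rot: [0.917, 0.398, -0.001, -0.001]
wrist_force: [0.1, 0.6, 0.2]
opening: 0.751
grasp_force: 0.0
[-0.00031111 -0.00052886  0.0005567 ]
```

```bash
python3 nudge.py '[{}, {}, {}, {}, {}, {}]' 0 40 
python3 -c "
from h import *
print(togo([.6085,-.111,.227]))"
```

```text
time_s: 3.4
tool_pos: [0.6099, -0.111, 0.2311]
eef_rot: [0.917, 0.399, 0.0, -0.0]
wrist_force: [-4.5, 2.9, 4.4]
opening: 0.475
grasp_force: 43.7
[-0.00092761 -0.00101555  0.00406248]
```

```bash
python3 nudge.py '[{"turn_vec":[0, 0, 0.03]}, {"turn_vec":[0, 0, 0.05]}, {"turn_vec":[0, 0, 0.07]}, {"turn_vec":[0, 0, 0.08]}, {"turn_vec":[0, 0, 0.08]}, {"turn_vec":[0, 0, 0.08]}, {"turn_vec":[0, 0, 0.08]}, {"turn_vec":[0, 0, 0.08]}]' 
python3 nudge.py '[{"turn_vec":[0, 0, 0.08]}, {"turn_vec":[0, 0, 0.08]}, {"turn_vec":[0, 0, 0.08]}, {"turn_vec":[0, 0, 0.08]}, {"turn_vec":[0, 0, 0.08]}, {"turn_vec":[0, 0, 0.08]}, {"turn_vec":[0, 0, 0.08]}, {"turn_vec":[0, 0, 0.08]}]' 
python3 nudge.py '[{"turn_vec":[0, 0, 0.08]}, {"turn_vec":[0, 0, 0.08]}, {"turn_vec":[0, 0, 0.08]}, {"turn_vec":[0, 0, 0.08]}, {"turn_vec":[0, 0, 0.08]}, {"turn_vec":[0, 0, 0.08]}, {"turn_vec":[0, 0, 0.08]}, {"turn_vec":[0, 0, 0.08]}]' 
python3 nudge.py '[{"turn_vec":[0, 0, 0.08]}, {"turn_vec":[0, 0, 0.08]}, {"turn_vec":[0, 0, 0.06]}, {"turn_vec":[0, 0, 0.05]}, {"turn_vec":[0, 0, 0.04]}, {"turn_vec":[0, 0, 0.03]}, {}, {}]' 
python3 -c "
from h import *
s=monitor.observe();print(s['joints'],np.degrees(np.arctan2(*R.from_quat(s['eef_rot']).as_matrix()[1::-1,0])))
snap('top','t1.png',(300,155,450,305),4)"
```

```text
time_s: 4.07
tool_pos: [0.6094, -0.1101, 0.2311]
eef_rot: [0.991, 0.133, -0.001, -0.001]
wrist_force: [-8.3, 7.2, 7.1]
opening: 0.475
grasp_force: 43.9
time_s: 4.73
tool_pos: [0.6094, -0.1089, 0.2311]
eef_rot: [0.983, -0.185, -0.001, -0.002]
wrist_force: [-7.6, 10.6, 6.9]
opening: 0.473
grasp_force: 43.9
time_s: 5.4
tool_pos: [0.6102, -0.1079, 0.2311]
eef_rot: [0.875, -0.485, -0.001, -0.003]
wrist_force: [-3.2, 12.9, 5.5]
opening: 0.472
grasp_force: 43.8
time_s: 6.07
tool_pos: [0.6108, -0.1077, 0.2311]
eef_rot: [0.781, -0.624, -0.001, -0.003]
wrist_force: [-0.9, 13.1, 4.7]
opening: 0.477
grasp_force: 43.7
[-0.29753601  0.05530377  1.64756371  0.00746688  1.43888984  2.62073348] -77.2601699865207
```

View pics/t1.png

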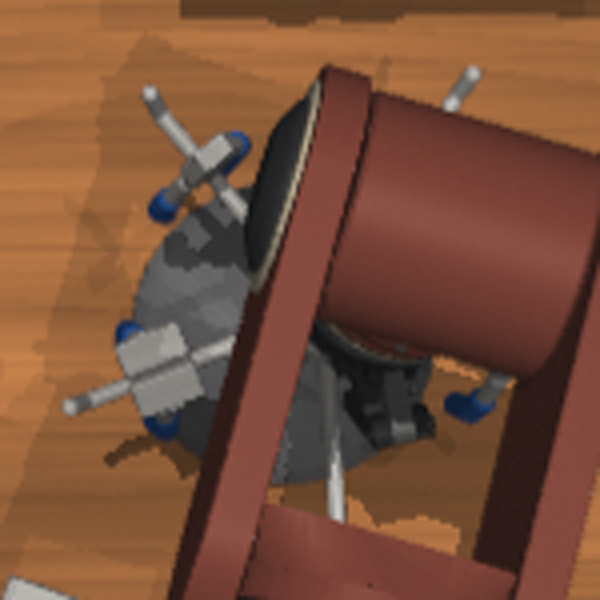

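The empty branch, now at (335,500) in the crop, points roughly to the front. The visible tips are at (150,92), (70,406) and (474,73).

```bash
python3 - <<'E'
from h import *
c=lambda u,v:((u+.5)/4-.5+300,(v+.5)/4-.5+155)
K=np.array([.6085,-.111,0])
for p in [(474,73),(150,92),(70,406)]:
  T=atz('top',c(*p),.182);d=T-K;print(T,np.hypot(*d[:2]),np.degrees(np.arctan2(d[1],d[0])))
E
```

```text
[ 0.71608219 -0.18036596  0.182     ] 0.1280061080539235 -32.81278189412929
[ 0.70946232 -0.03162401  0.182     ] 0.1284287275522874 38.174225247633416
[0.56636761 0.00748022 0.182     ] 0.1257485575530984 109.57573897417664
```

The empty branch is at -177.7°, about 2° from straight to the front, which is well within tolerance. Release and rise.

```bash
python3 nudge.py '[{}, {}, {}, {}, {"trans":[0, 0, -0.005]}, {"trans":[0, 0, -0.015]}, {"trans":[0, 0, -0.03]}, {"trans":[0, 0, -0.03]}]' .75
python3 nudge.py '[{"trans":[0, 0, -0.03], "turn_vec":[0, 0, -0.125]}, {"turn_vec":[0, 0, -0.125]}, {"turn_vec":[0, 0, -0.125]}, {"turn_vec":[0, 0, -0.125]}, {"turn_vec":[0, 0, -0.125]}, {"turn_vec":[0, 0, -0.125]}, {"turn_vec":[0, 0, -0.125]}, {"turn_vec":[0, 0, -0.125]}]' 
python3 nudge.py '[{"turn_vec":[0, 0, -0.125]}, {"turn_vec":[0, 0, -0.125]}, {"turn_vec":[0, 0, -0.125]}, {"turn_vec":[0, 0, -0.125]}, {"turn_vec":[0, 0, -0.125]}, {}, {}]'
python3 - <<'E'
from h import *
# pliers crotch: on rod line below jaw tip
A=np.array([.50945,.33719]);B=np.array([.56292,.15532]);u=(A-B)/np.linalg.norm(A-B)
for J in([.5236,.2906],[.5499,.2033]): J=np.array(J);print(B+u*((J-B)@u), (J-B)@u, (J-B)@[-u[1],u[0]])
s=monitor.observe();M=R.from_quat(s['eef_rot']).as_matrix()
print(M.round(3),'turn',np.arctan2(*(M.T@np.array([-u[0],-u[1],0]))[[0,1]]))
print(togo([.5236,.2906,.31]))
E
```

```text
time_s: 6.78
tool_pos: [0.6095, -0.1115, 0.3105]
eef_rot: [0.781, -0.625, -0.001, 0.0]
wrist_force: [0.7, 0.1, 0.6]
opening: 0.748
grasp_force: 0.0
time_s: 7.45
tool_pos: [0.6103, -0.1117, 0.3417]
eef_rot: [0.985, -0.171, 0.001, 0.0]
wrist_force: [-0.4, -0.3, -0.2]
opening: 0.75
grasp_force: 0.0
time_s: 8.03
tool_pos: [0.6103, -0.1116, 0.3412]
eef_rot: [0.991, 0.135, 0.001, 0.0]
wrist_force: [0.9, -0.1, -0.1]
opening: 0.754
grasp_force: 0.0
[0.52318352 0.29047755] 0.14087779224472038 -0.0004341108768582496
[0.54890024 0.20300607] 0.049704274268629764 -0.0010420745793017002
[[ 0.963  0.268  0.002]
 [ 0.268 -0.963 -0.001]
 [ 0.001  0.001 -1.   ]] turn 0.01453137962277256
[ 0.02429224 -0.41073186  0.03082381]
```

```bash
python3 nudge.py '[{"trans":[0.0022, -0.0373, 0], "turn_vec":[0, 0, -0.0145]}, {"trans":[0.0022, -0.0373, 0]}, {"trans":[0.0022, -0.0373, 0]}, {"trans":[0.0022, -0.0373, 0]}, {"trans":[0.0022, -0.0373, 0]}, {"trans":[0.0022, -0.0373, 0]}, {"trans":[0.0022, -0.0373, 0]}, {"trans":[0.0022, -0.0373, 0]}]' 
python3 nudge.py '[{"trans":[0.0022, -0.0373, 0]}, {"trans":[0.0022, -0.0373, 0]}, {"trans":[0.0022, -0.0373, 0]}, {"trans":[0, 0, 0.03]}, {"trans":[0, 0, 0.03]}, {}, {}]'
python3 -c "
from h import *
print(togo([.5234,.2905,.153]))"
```

```text
time_s: 8.7
tool_pos: [0.5417, 0.1814, 0.3407]
eef_rot: [0.99, 0.142, 0.001, -0.0]
wrist_force: [1.3, 0.0, 1.1]
opening: 0.752
grasp_force: 0.0
time_s: 9.28
tool_pos: [0.5158, 0.2886, 0.2783]
eef_rot: [0.99, 0.143, -0.002, 0.001]
wrist_force: [0.5, 0.4, 0.4]
opening: 0.75
grasp_force: 0.0
[0.00832078 0.00025187 0.12523452]
```

```bash
python3 nudge.py '[{"trans":[0.0083, 0, 0.01]}, {"trans":[0, 0, 0.025]}, {"trans":[0, 0, 0.025]}, {"trans":[0, 0, 0.025]}, {"trans":[0, 0, 0.015]}, {}, {}]' 
python3 -c "
from h import *
print(togo([.5234,.2905,.153]))"
```

```text
time_s: 9.87
tool_pos: [0.5258, 0.2911, 0.1808]
eef_rot: [0.99, 0.143, 0.001, -0.0]
wrist_force: [0.2, 0.1, 0.5]
opening: 0.749
grasp_force: 0.0
[-0.00248106 -0.00014817  0.02775417]
```

```bash
python3 nudge.py '[{"trans":[-0.002, 0, 0.008]}, {"trans":[0, 0, 0.01]}, {"trans":[0, 0, 0.01]}, {}, {}]' 
python3 -c "
from h import *
print(togo([.5234,.2905,.153]))
snap('side','p.png',(220,260,360,400),4)"
```

```text
time_s: 10.28
tool_pos: [0.5222, 0.2905, 0.1508]
eef_rot: [0.99, 0.144, -0.001, 0.0]
wrist_force: [-0.2, -0.2, 0.1]
opening: 0.749
grasp_force: 0.0
[ 0.00114507  0.00032441 -0.00222961]
```

View pics/p.png

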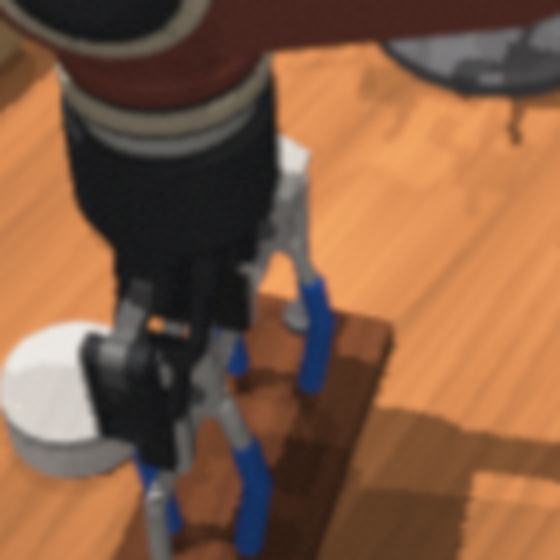

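The fingers straddle the joint along the rod, with the nippers clear behind. Grip and lift.

```bash
python3 nudge.py '[{"trans":[0, 0, -0.002]}, {}, {}, {}, {}, {}, {}, {}]' 0 60
python3 -c "
from h import *
print(togo([.5234,.2905,.153]))"
```

```text
time_s: 11.0
tool_pos: [0.523, 0.2908, 0.1543]
eef_rot: [0.99, 0.144, 0.0, -0.0]
wrist_force: [0.5, 0.2, 3.0]
opening: 0.116
grasp_force: 60.1
[0.00025784 0.00040588 0.00133361]
```

```bash
python3 nudge.py '[{"trans":[0, 0, -0.005]}, {"trans":[0, 0, -0.015]}, {"trans":[0, 0, -0.03]}, {"trans":[0, 0, -0.035]}, {"trans":[0, 0, -0.035]}, {"trans":[0, 0, -0.035]}, {"trans":[0, 0, -0.035]}, {"trans":[0, 0, -0.03]}]'
python3 nudge.py '[{"turn_vec":[0, 0, -0.06]}, {"turn_vec":[0, 0, -0.12]}, {"turn_vec":[0, 0, -0.12]}, {"turn_vec":[0, 0, -0.12]}, {"turn_vec":[0, 0, -0.12]}, {"turn_vec":[0, 0, -0.12]}, {"turn_vec":[0, 0, -0.12]}, {"turn_vec":[0, 0, -0.12]}]'
python3 nudge.py '[{"turn_vec":[0, 0, -0.12]}, {"turn_vec":[0, 0, -0.12]}, {"turn_vec":[0, 0, -0.12]}, {"turn_vec":[0, 0, -0.065]}, {}, {}]'
python3 - <<'E'
from h import *
s=monitor.observe();M=R.from_quat(s['eef_rot']).as_matrix()
print(M.round(3),togo([.5186,-.1146,.37]),s['joints'])
E
```

```text
time_s: 11.67
tool_pos: [0.5225, 0.2906, 0.3759]
eef_rot: [0.99, 0.144, 0.0, -0.0]
wrist_force: [0.5, 0.3, -1.3]
opening: 0.114
grasp_force: 59.5
time_s: 12.33
tool_pos: [0.5224, 0.2905, 0.3728]
eef_rot: [0.827, 0.563, -0.001, -0.0]
wrist_force: [0.6, -0.9, -2.2]
opening: 0.115
grasp_force: 59.5
time_s: 12.83
tool_pos: [0.5226, 0.2905, 0.373]
eef_rot: [0.692, 0.722, -0.001, -0.0]
wrist_force: [-0.3, 0.0, -1.3]
opening: 0.114
grasp_force: 59.5
[[-0.042  0.999 -0.001]
 [ 0.999  0.042 -0.001]
 [-0.001 -0.001 -1.   ]] [-0.40462774 -0.02079529  0.00325352] [ 3.83029824e-01 -5.35367341e-02  1.52260560e+00 -2.17452814e-05
  1.67397276e+00  3.41431934e-01]
```

```bash
python3 nudge.py '[{"trans":[-0.015, -0.0019, 0]}, {"trans":[-0.035, -0.0019, 0]}, {"trans":[-0.0368, -0.0019, 0]}, {"trans":[-0.0368, -0.0019, 0]}, {"trans":[-0.0368, -0.0019, 0]}, {"trans":[-0.0368, -0.0019, 0]}, {"trans":[-0.0368, -0.0019, 0]}, {"trans":[-0.0368, -0.0019, 0]}]'
python3 nudge.py '[{"trans":[-0.0368, -0.0019, 0]}, {"trans":[-0.0368, -0.0019, 0]}, {"trans":[-0.0368, -0.0019, 0]}, {"trans":[-0.0226, 0, 0]}, {}, {}]'
python3 - <<'E'
from h import *
print(togo([.5186,-.1146,.37]))
snap('side','b.png',(240,130,440,280),4)
snap('top','b2.png',(300,155,450,305),4)
E
```

```text
time_s: 13.5
tool_pos: [0.5185, 0.0172, 0.3738]
eef_rot: [0.692, 0.722, -0.0, 0.0]
wrist_force: [0.9, 0.5, -1.2]
opening: 0.118
grasp_force: 59.6
time_s: 14.0
tool_pos: [0.5188, -0.1151, 0.3735]
eef_rot: [0.693, 0.721, -0.0, -0.0]
wrist_force: [0.6, 1.0, -1.9]
opening: 0.113
grasp_force: 59.5
[ 0.00046341 -0.00019988  0.00352403]
```

View pics/b.png

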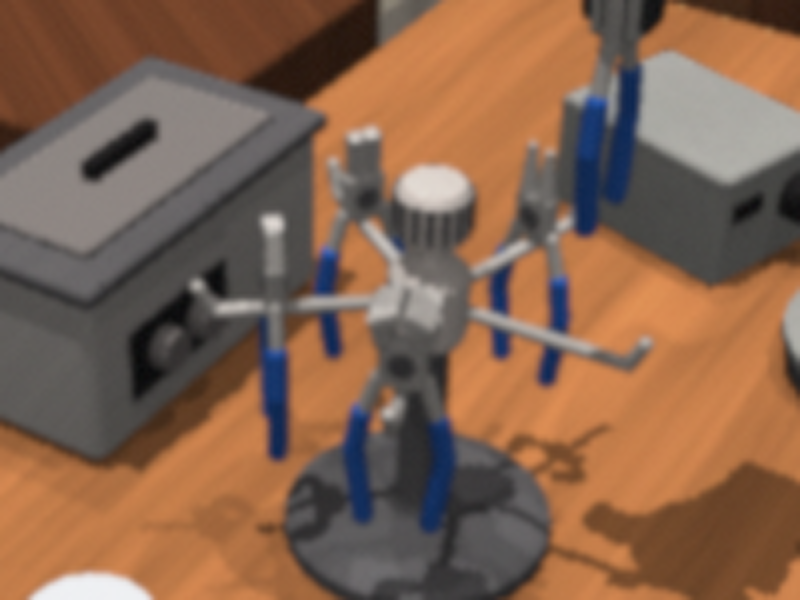

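The empty branch runs from (475,312) to its upturned tip at (645,345). All four tools still hang, and the held pliers are above it, handles down. I'll check the branch azimuth against the prediction.

```bash
python3 - <<'E'
from h import *
cr=lambda p:(p-[240,130]+.5)*4-.5
for a in(-175,-177.7,179):
  d=np.array([np.cos(np.radians(a)),np.sin(np.radians(a)),0]);K=np.array([.6085,-.111,0])
  print(a,[cr(proj('side',K+d*r+[0,0,z])).round(0) for r,z in((.126,.186),(.118,.166),(.03,.166))])
print(proj('top',[.5186,-.1146,.17]))
E
```

```text
-175 [array([653., 332.]), array([635., 358.]), array([482., 313.])]
-177.7 [array([649., 338.]), array([631., 364.]), array([481., 314.])]
179 [array([643., 345.]), array([625., 370.]), array([479., 316.])]
[384.03770038 281.38816795]
```

The prediction matches within 2 pixels. Lower over the branch.

```bash
python3 nudge.py '[{"trans":[0, 0, 0.01]}, {"trans":[0, 0, 0.02]}, {"trans":[0, 0, 0.025]}, {"trans":[0, 0, 0.025]}, {"trans":[0, 0, 0.02]}, {"trans":[0, 0, 0.01]}, {}, {}]'
python3 - <<'E'
from h import *
print(togo([.5186,-.1146,.1995]))
snap('side','d.png',(240,130,440,280),4)
E
```

```text
time_s: 14.77
tool_pos: [0.5194, -0.113, 0.2637]
eef_rot: [0.691, 0.723, -0.0, -0.0]
wrist_force: [1.0, -0.2, -1.1]
opening: 0.114
grasp_force: 59.5
[-0.00161428 -0.00085058  0.06416224]
```

View pics/d.png

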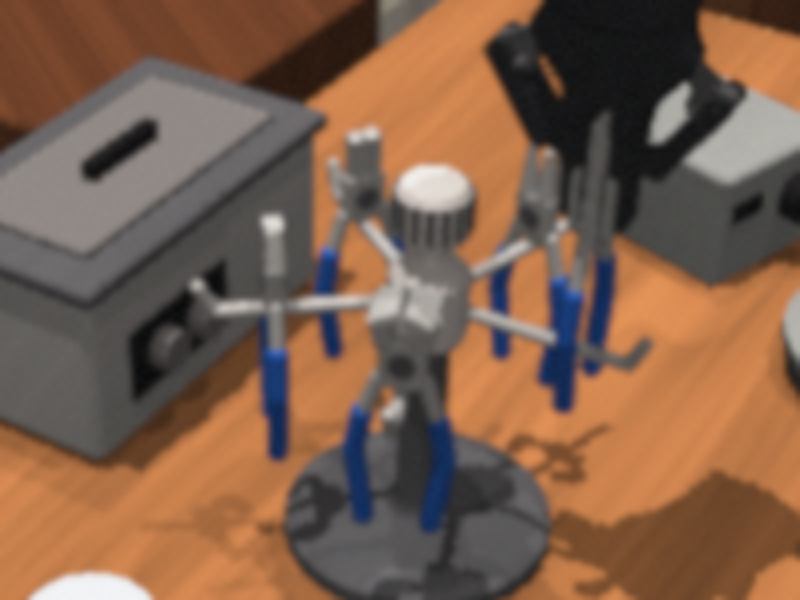

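The handles straddle the branch: the near one at (565,340) is in front of it and the far one at (600,320) is behind. Lower the rest of the way.

```bash
python3 nudge.py '[{"trans":[-0.0016, -0.0008, 0.01]}, {"trans":[0, 0, 0.015]}, {"trans":[0, 0, 0.015]}, {"trans":[0, 0, 0.012]}, {"trans":[0, 0, 0.006]}, {}, {}, {}]'
python3 - <<'E'
from h import *
print(togo([.5186,-.1146,.1993]))
E
```

```text
time_s: 15.48
tool_pos: [0.5194, -0.1155, 0.207]
eef_rot: [0.692, 0.722, 0.0, 0.001]
wrist_force: [0.0, 0.2, -1.5]
opening: 0.116
grasp_force: 59.5
[ 0.00096671 -0.00072475  0.007664  ]
```

```bash
python3 nudge.py '[{"trans":[0, 0, 0.003]}, {"trans":[0, 0, 0.003]}, {"trans":[0, 0, 0.002]}, {}, {}, {}]'
```

```text
time_s: 15.98
tool_pos: [0.5192, -0.1156, 0.1992]
eef_rot: [0.692, 0.722, 0.0, 0.001]
wrist_force: [-2.1, 0.2, 5.8]
opening: 0.117
grasp_force: 60.6
```

The force changed from -1.5 to +5.8 N at exactly the expected height, so the crotch rests on the branch. Release and rise.

```bash
python3 nudge.py '[{}, {}, {}, {}, {}, {}]' .5
python3 nudge.py '[{"trans":[0, 0, -0.005]}, {"trans":[0, 0, -0.01]}, {"trans":[0, 0, -0.02]}, {"trans":[0, 0, -0.03]}, {"trans":[0, 0, -0.03]}, {"trans":[0, 0, -0.03]}, {"trans":[0, 0, -0.03]}, {}]'
python3 nudge.py '[{}, {"trans":[-0.04, 0, 0]}, {"trans":[-0.04, 0, 0]}, {"trans":[-0.04, 0, 0]}, {"trans":[-0.04, 0, 0]}, {"trans":[-0.04, 0, 0]}, {}, {}]'
python3 - <<'E'
from h import *
s=read_camera('side');t=read_camera('top')
a=cv2.imread('pics/d.png')
# is the tool where expected?  jaws/handle colours at predicted pixels
d=np.array([-.9992,-.0401,0]);n=np.array([.0401,-.9992,0]);P=np.array([.5190,-.1150,.170])
for nm,im in(('side',s),('top',t)):
  for lab,q in(('jawtip',P+[0,0,.068]),('joint',P+[0,0,.015]),('handle+',P+n*.0235+[0,0,-.06]),('handle-',P-n*.0235+[0,0,-.06])):
    u=proj(nm,q).round().astype(int);print(nm,lab,u,im[u[1],u[0]])
def blue(im):return (im[:,:,2].astype(int)>im[:,:,0]+50).astype('uint8')
for nm,im in(('side',s),('top',t)):
  N,L,S,C=cv2.connectedComponentsWithStats(blue(im))
  print(nm,[(tuple(C[i].round(0)),int(S[i,4])) for i in range(1,N) if S[i,4]>15])
E
```

```text
time_s: 16.48
tool_pos: [0.5196, -0.1153, 0.1984]
eef_rot: [0.692, 0.722, 0.001, 0.001]
wrist_force: [4.0, 0.1, 1.3]
opening: 0.497
grasp_force: 1.9
time_s: 17.15
tool_pos: [0.5201, -0.116, 0.3612]
eef_rot: [0.692, 0.722, 0.002, 0.005]
wrist_force: [1.0, -0.8, 1.8]
opening: 0.498
grasp_force: 0.0
time_s: 17.82
tool_pos: [0.5262, -0.3165, 0.3498]
eef_rot: [0.693, 0.721, -0.0, -0.003]
wrist_force: [0.2, 0.3, -0.5]
opening: 0.5
grasp_force: 0.0
side jawtip [388 188] [182 176 171]
side joint [386 209] [103 100  97]
side handle+ [387 231] [ 20  51 102]
side handle- [378 243] [20 42 82]
top jawtip [390 281] [141 139 134]
top joint [385 281] [72 72 69]
top handle+ [392 280] [198 202 198]
top handle- [368 282] [22 46 86]
side [((np.float64(346.0), np.float64(142.0)), 363), ((np.float64(373.0), np.float64(143.0)), 34), ((np.float64(431.0), np.float64(147.0)), 59), ((np.float64(451.0), np.float64(151.0)), 124), ((np.float64(349.0), np.float64(159.0)), 64), ((np.float64(504.0), np.float64(170.0)), 337), ((np.float64(528.0), np.float64(173.0)), 150), ((np.float64(348.0), np.float64(176.0)), 157)
[... 2724 characters left out ...]
 16), ((np.float64(200.0), np.float64(441.0)), 489), ((np.float64(215.0), np.float64(450.0)), 142), ((np.float64(51.0), np.float64(434.0)), 18), ((np.float64(48.0), np.float64(445.0)), 30), ((np.float64(253.0), np.float64(452.0)), 45), ((np.float64(290.0), np.float64(469.0)), 28), ((np.float64(338.0), np.float64(468.0)), 48), ((np.float64(244.0), np.float64(475.0)), 23), ((np.float64(311.0), np.float64(476.0)), 16), ((np.float64(634.0), np.float64(474.0)), 18)]
top [((np.float64(391.0), np.float64(189.0)), 23), ((np.float64(339.0), np.float64(206.0)), 21), ((np.float64(331.0), np.float64(237.0)), 17), ((np.float64(419.0), np.float64(256.0)), 16), ((np.float64(369.0), np.float64(282.0)), 29)]
```

In both pictures the steel jaws and joint and the blue handles sit at the predicted pixels. The handles of the other tools are where they were before. Handing in.

```bash
python3 -c "
from rig import ctrl, monitor, read_camera, camera_model
print(ctrl.job_done())"
```

```text
the job is handed in; nothing more can be done
None
```

The empty branch was turned to within about 2° of straight to the front, the long-nosed pliers were hung astride it and released, and the job was handed in at about 18 s; the final camera check showed the pliers and the tree's other tools in place, but no verdict was returned.

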